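Unload the dry-block heater into the sample carrier in reverse order

TASK

Move the four glass vessels out of the block heater into the foam carrier in reverse order: the vessel nearest the heater's control box goes into the pocket farthest from the carrier's handle, the next into the next pocket, and so on, so that the one farthest from the control box ends up nearest the handle. Keep each one upright and set it down on the floor of its pocket, do not drop it.

Things in the scene. Friction and masses are not known exactly. Their poses are not given: they have to be found in the camera images.
- heater: Dry-block heater, white box 276 (x) x 110 x 70 mm, fixed, with four aluminium blocks in a row in a trough (floor 50 mm up). At its -x end a grey control box (x -213 to -138 mm, 88 mm tall) with black display and dial (98 mm up). Origin at table height under the row's middle; +x runs along the row away from the control box. Blocks at x = -93, -31, +31, +93 mm, y = 0.
- carrier: White-edged tray of dark foam, 278 (x) x 108 x 28 mm, fixed, with four equal empty pockets in a row. At its -x end a flat steel U handle sticks out 44 mm. Origin at table height under the middle; +x runs along the row away from the handle. Pocket centres at x = -93, -31, +31, +93 mm, y = 0; each is 50 x 50 mm, floor 8 mm and foam top 28 mm above the table.
- round_block: The round aluminium block in the heater, 54 mm across, 24 mm tall, with one round well 42 mm across, 18 mm deep; fixed. Origin at the centre of its underside, on the trough floor. At the start the tall vial stands in it; it remains behind and so shows which place in the row the tall vial came from.
- square_block: The square aluminium block in the heater, 54 mm across, 24 mm tall, with one square well 42 mm across, 18 mm deep; fixed. Origin at the centre of its underside, on the trough floor. At the start the squat jar stands in it; it remains behind and so shows which place in the row the squat jar came from.
- hexagon_block: The six-sided aluminium block in the heater, 54 mm across, 24 mm tall, with one six-sided well 42 mm across, 18 mm deep; fixed. Origin at the centre of its underside, on the trough floor. At the start the square bottle stands in it; it remains behind and so shows which place in the row the square bottle came from.
- octagon_block: The eight-sided aluminium block in the heater, 54 mm across, 24 mm tall, with one eight-sided well 42 mm across, 18 mm deep; fixed. Origin at the centre of its underside, on the trough floor. At the start the dropper bottle stands in it; it remains behind and so shows which place in the row the dropper bottle came from.
- tall_vial: Tall round vial, 28 mm across, 90 mm tall, the top 19 mm a cap nearly as wide, clear glass with black plastic; origin at the centre of the underside, z up; its glass sides are straight and vertical from the underside to 69 mm up. Under 120 g; starts upright on the floor of the well of the round block.
- squat_jar: Squat round jar, 34 mm across, 70 mm tall, the top 13 mm a flat cap 35 mm across, clear glass with black plastic; origin at the centre of the underside, z up; its glass sides are straight and vertical from the underside to at least 56 mm up. Under 120 g; starts upright on the floor of the well of the square block.
- square_bottle: Square bottle, 28 x 28 mm, 60 mm tall to its shoulder, with a narrower round cap (22 mm) up to 82 mm; its sides face its own x and y, clear glass with black plastic; origin at the centre of the underside, z up; its glass sides are straight and vertical from the underside to at least 56 mm up. Under 120 g; starts upright on the floor of the well of the six-sided block.
- dropper_bottle: Dropper bottle, round, 30 mm across, tapering above 57 mm to a collar and a small rubber bulb, 84 mm tall in all, clear glass with black plastic; origin at the centre of the underside, z up; its glass sides are straight and vertical from the underside to at least 56 mm up. Under 120 g; starts upright on the floor of the well of the eight-sided block.

How it is judged:
By the outcome, as a careful person would: the job done as asked, in the order asked, and still so for the second after the job is handed in, with the robot touching nothing.
It also fails if it takes over 115 s, if anything falls off the work surface, if the arm or the gripper's body presses on something with over 40 N, if the wrist force passes 120 N, or if a joint passes its speed limit or range.

ROBOT

A 6-joint arm with a two-finger parallel gripper is mounted at the origin on the work surface. World frame = base frame: x ahead of the robot, y to its left, z up, the work surface at z = 0. Lengths are in mm, angles in rad, forces in N, time in s.
With the tool pointing down it reaches from about 350 to 975 mm from the base axis. Payload 7.1 kg.
Tool frame: the origin (TCP) lies at the very end of the fingers, on their centre line; the grasp point (between the pads) lies 19 mm behind it; x points along the fingers, z is the direction in which the jaws open and shut, and the axes are right-handed (so a half turn about x gives the same grasp; the last joint's range is limited). The gripper opens to 88 mm and grips with 3 to 60 N. Pads are 20 mm wide; open, the fingers measure 115 mm over their backs; the gripper's body (75 mm by 178 mm) begins 61 mm behind the grasp point.
Start: joints at [-0.019, 0.423, 1.63, -0, 1.089, -0.019], TCP at [624.984, 0.026, 222.675] pointing down, gripper open.
Joint ranges: [-3, 3], [-0.9, 2.11], [0.09, 2.58], [-1.31, 4.45], [0.11, 2.69], [-2.54, 2.54]. Speed limits (rad/s): [2.39, 2.39, 3.01, 3.14, 3.14, 3.14].

INTERFACE

Orientations are given as a rotation vector (axis times angle).
In Python, from workcell import * gives the robot as it stands.
- The arm moves only by the shell command python3 -m crank 'ROWS'. ROWS is JSON, a list of rows, each a list of 3 entries, a list of its own where there are three numbers: the shift along the tool's x, y, z in cm, then the turn, a rotation vector about the tool's x, y, z in degrees, then the finger opening in cm, from 0 to 8.78. In form: [[[dx, dy, dz], [rx, ry, rz], claw], ...]. A call has 1 to 5 rows; each row shifts and turns the commanded pose from where the row before left it, along the tool's axes as they then stand; what a row does not reach is not made up. A row lasts 1/8 s, in which the tool goes at most 62.5 mm and 10.7 degrees, less where a joint would pass 70% of its speed; a pose out of reach is approached as far as the arm can. A call with a gripper value outside its range is refused whole. The fingers move at their own pace and stop on an object; the grip force is fixed at half the most. Time passes only in rows, so rows that do not move let the fingers close. It gives the time, the measured TCP pose, the force and the opening at its end, in the units of the state.
- get_obs(): the state, without advancing time (a new reading comes with each control period).
- get_image(name): name is "scene" or "side" or "wrist"; returns a dict with "pixels" (400x640x3 uint8, red, green, blue), "mtx" (3x3 intrinsics, pixels), "D" ([k1, k2, p1, p2, k3] as OpenCV has them; the pictures are not rectified), "view" (4x4, takes a point from world to camera coordinates). Camera axes: x right, y down, z forward; pixel columns grow to the right and rows downward; lengths in mm; the calibration is good to about 2 mm. A picture is of the moment at which its call begins. There is no depth.
- close_job(): hands the job in, once; it reports no verdict.
The state is a dict: "t": time; "qpos": joint angles; "qvel": joint speeds; "joint_torque": joint torques, N m; "ee_pos": TCP position; "orientation": TCP orientation; "ft_force": force on the tool from outside, world axes, zero at the start; "moment": the same for the moment, N m; "width": finger opening in mm.
Only numpy, scipy, OpenCV 4.12 (cv2) and the standard library are available. Lean on these libraries where they do the work, as an engineer would, in place of code of your own. Each camera call takes 0.05 s, during which the arm holds its last target.

## Working session

There is one attempt and no reset: what is moved stays moved. The work goes in short steps, Python scripts to look and compute and a shell command to move; the robot and the scene stay as the last step left them, time stands still between calls to the robot, and variables do not carry over. Pictures are saved under pics/ and viewed, and the job is handed in when it is done.

```bash
ls; mkdir -p pics; python3 - <<'E'
from workcell import *
import cv2
o=get_obs();print(o)
for n in ["scene","side","wrist"]:
    d=get_image(n)
    cv2.imwrite(f"pics/{n}0.png",cv2.cvtColor(d["pixels"],cv2.COLOR_RGB2BGR))
    print(n,d["mtx"],d["D"],d["view"])
E
```

```text
pics
{'t': 0.0, 'qpos': array([-1.89754714e-02,  4.23827237e-01,  1.63070208e+00, -1.74038448e-05,
        1.08857484e+00, -1.89841198e-02]), 'qvel': array([ 0.00070581,  0.00137175,  0.00079903, -0.00038584, -0.00137677,
        0.00035278]), 'joint_torque': array([ 1.28069914e-03, -5.44622147e+01, -2.73670936e+01,  6.42951974e-02,
        2.27214623e-02, -1.51321510e-04]), 'ee_pos': array([6.24442031e+02, 4.68631399e-02, 2.21905436e+02]), 'orientation': array([-2.71420492e-06,  1.57230785e+00,  2.35723437e-05]), 'ft_force': array([-0.11588958, -0.17480594, -0.58724151]), 'moment': array([-0.0225938 ,  0.0076689 , -0.02655701]), 'width': 87.98144266846994}
scene [[367.46040729   0.         324.58682063]
 [  0.         367.46040729 202.06663294]
 [  0.           0.           1.        ]] [-0.00793612  0.          0.          0.          0.        ] [[-1.60358198e-01  9.86829362e-01 -2.12851745e-02  9.88957804e+01]
 [ 6.01684131e-01  8.06326221e-02 -7.94653753e-01 -2.68360818e+02]
 [-7.82471376e-01 -1.40236195e-01 -6.06689669e-01  1.23568526e+03]
 [ 0.00000000e+00  0.00000000e+00  0.0
[... 256 characters left out ...]
1 -1.09927206e-02  5.56924078e+02]
 [-6.88194170e-02  5.37296724e-01 -8.40580822e-01  8.61134174e+01]
 [ 1.26900075e-01 -8.31019451e-01 -5.41574595e-01  6.30897048e+02]
 [ 0.00000000e+00  0.00000000e+00  0.00000000e+00  1.00000000e+00]]
wrist [[296.61039582   0.         319.96964812]
 [  0.         296.61039582 204.41861682]
 [  0.           0.           1.        ]] [-0.04720127  0.          0.          0.          0.        ] [[ 9.99999277e-01  3.02167747e-04 -1.16419775e-03 -6.24311348e+02]
 [ 6.05899708e-04 -9.62698717e-01  2.70574968e-01 -3.27291288e+01]
 [-1.03901265e-03 -2.70575478e-01 -9.62698204e-01  3.89865253e+02]
 [ 0.00000000e+00  0.00000000e+00  0.00000000e+00  1.00000000e+00]]
```

View pics/scene0.png

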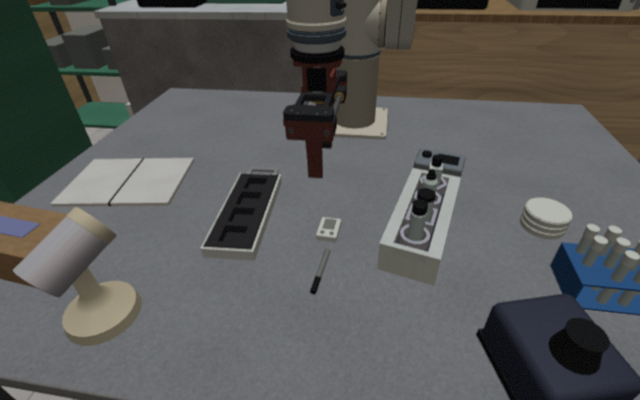

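View pics/side0.png

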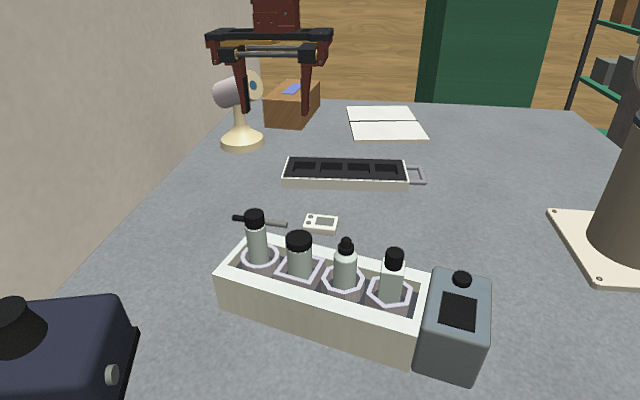

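View pics/wrist0.png

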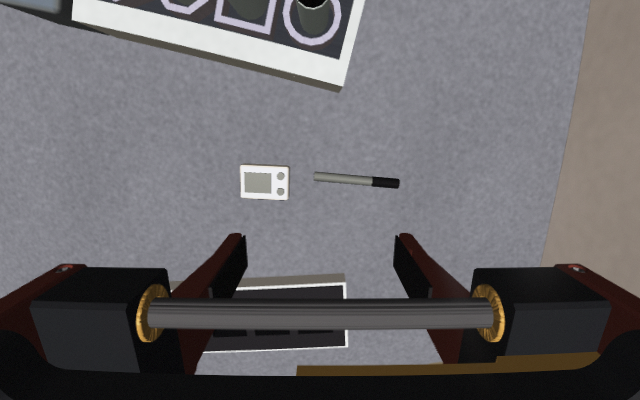

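```bash
python3 - <<'E'
import cv2
a=cv2.imread("pics/scene0.png");b=cv2.imread("pics/side0.png")
cv2.imwrite("pics/z1.png",cv2.resize(a[145:285,370:480],None,fx=4.2,fy=4.2,interpolation=cv2.INTER_CUBIC))
cv2.imwrite("pics/z2.png",cv2.resize(a[160:265,195:295],None,fx=5.5,fy=5.5,interpolation=cv2.INTER_CUBIC))
cv2.imwrite("pics/z3.png",cv2.resize(b[200:390,205:505],None,fx=2.66,fy=2.66,interpolation=cv2.INTER_CUBIC))
cv2.imwrite("pics/z4.png",cv2.resize(b[145:200,270:435],None,fx=4.8,fy=4.8,interpolation=cv2.INTER_CUBIC))
E
```

```text
(no output)
```

View pics/z1.png

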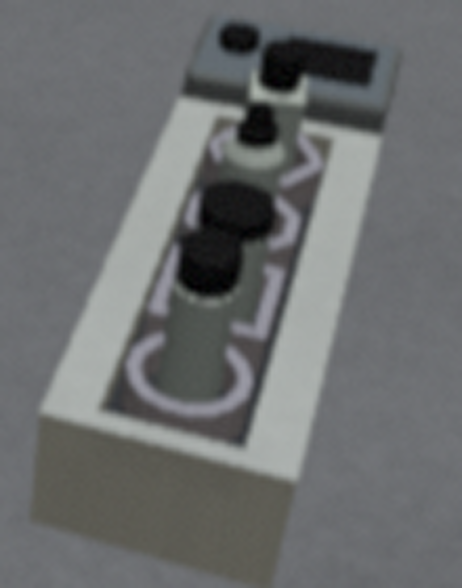

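View pics/z2.png

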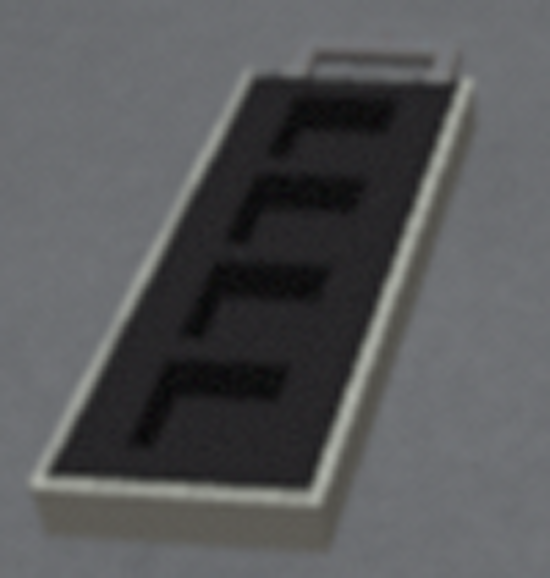

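View pics/z3.png

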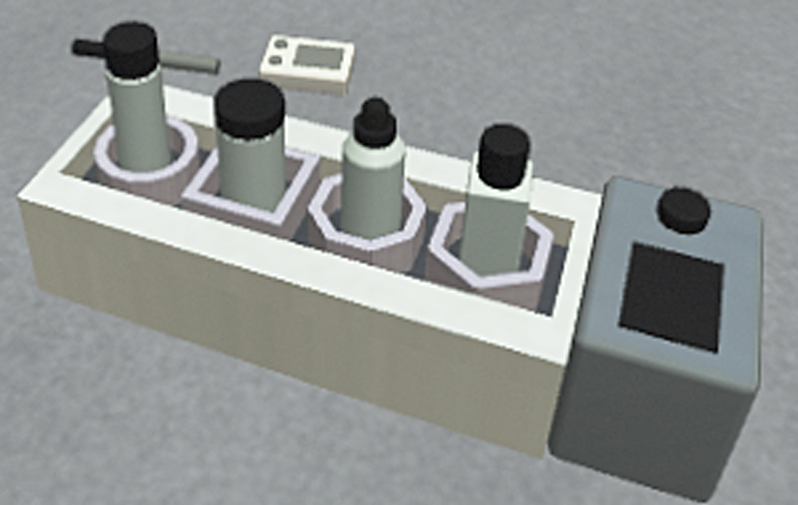

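View pics/z4.png

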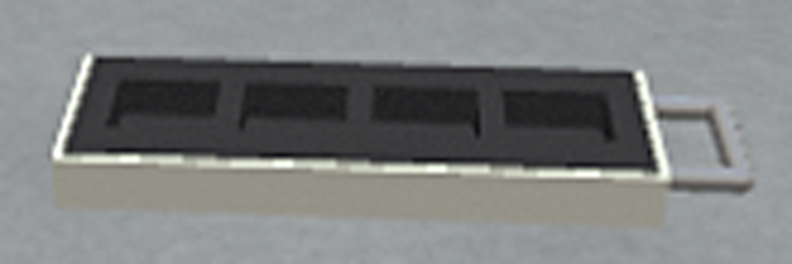

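```bash
cat > est.py <<'E'
import numpy as np, cv2
from scipy.optimize import least_squares
from workcell import get_image
def proj(P,c):
    R=c["view"][:3,:3];t=c["view"][:3,3]
    return cv2.projectPoints(np.atleast_2d(np.array(P,float)),cv2.Rodrigues(np.array(R))[0],np.array(t),np.array(c["mtx"]),np.array(c["D"]))[0][:,0]
def w(p,L):
    c,s=np.cos(p[2]),np.sin(p[2]);L=np.array(L,float)
    return np.c_[p[0]+c*L[:,0]-s*L[:,1],p[1]+s*L[:,0]+c*L[:,1],L[:,2]]
def un(uv,s,off): return (np.array(uv,float)+.5)/s-.5+np.array(off)
def fitpose(obs,x0):
    f=lambda p:np.concatenate([(proj(w(p,L),c)-uv).ravel() for c,L,uv in obs])
    return least_squares(f,x0,loss='soft_l1')
def tri(obs,z,x0):
    f=lambda p:np.concatenate([(proj([p[0],p[1],z],c)[0]-uv) for c,uv in obs])
    return least_squares(f,x0)
E
python3 - <<'E'
from est import *
import pickle
S={n:get_image(n) for n in("scene","side")}
S={n:{k:np.array(v) for k,v in d.items()} for n,d in S.items()}
pickle.dump(S,open("cams.pkl","wb"))
sc,si=S["scene"],S["side"]
hs=un([(42,413),(298,483),(32,520),(178,95),(385,130)],4.2,(370,145)); hsL=[(138,-55,70),(138,55,70),(138,-55,0),(-138,-55,70),(-138,55,70)]
hi=un([(20,198),(565,363),(602,194),(115,87),(38,292),(545,458)],2.66,(205,200)); hiL=[(138,55,70),(-138,55,70),(-138,-55,70),(138,-55,70),(138,55,0),(-138,55,0)]
cs=un([(33,482),(318,505),(247,68),(475,78),(45,533),(325,550)],5.5,(195,160));csL=[(139,-54,28),(139,54,28),(-139,-54,28),(-139,54,28),(139,-54,0),(139,54,0)]
ci=un([(55,158),(668,180),(88,55),(642,70),(55,207),(663,227)],4.8,(270,145));ciL=[(139,54,28),(-139,54,28),(139,-54,28),(-139,-54,28),(139,54,0),(-139,54,0)]
for nm,o,x0 in(("heater",[(sc,hsL,hs),(si,hiL,hi)],(600,250,0.1)),("carrier",[(sc,csL,cs),(si,ciL,ci)],(600,-150,0))):
    r=fitpose(o,x0);print(nm,r.x,np.round(r.fun,1))
    for q in o: print("  single",fitpose([q],r.x).x)
    print(np.round(w(r.x,[(x,0,0) for x in(-93,-31,31,93)])[:,:2],1))
for nm,a,b,z in(("sq",(505,137),(283,52),138),("drop",(376,100),(258,108),140),("jar",(250,95),(238,205),126),("vial",(131,33),(210,243),146)):
    r=tri([(si,un(a,2.66,(205,200))),(sc,un(b,4.2,(370,145)))],z,(600,200));print(nm,r.x,r.fun)
E
```

```text
heater [ 5.25462316e+02  1.95239181e+02 -2.37013121e-01] [ 0.5 -0.5  1.1 -1.   0.4  0.3  0.4  0.2 -0.8  1.  -1.4 -0.2  0.6 -0.
 -0.2 -0.2  3.5 -3.9 -0.  -0.5 -0.5  0. ]
  single [ 5.26210973e+02  1.94755734e+02 -2.42054846e-01]
  single [ 5.25494318e+02  1.95765852e+02 -2.33099168e-01]
[[435.1 217.1]
 [495.3 202.5]
 [555.6 188. ]
 [615.9 173.4]]
carrier [ 5.22526555e+02 -1.97588188e+02  5.42239353e-02] [-0.7 -0.4  0.2 -1.3  0.5 -0.3 -0.  -0.4  0.3  0.2  0.9  0.5 -0.9 -1.
  0.3 -1.  -0.3 -0.9  0.1 -0.5 -0.1 -0.2 -0.3  0.4]
  single [ 5.23297587e+02 -1.97750819e+02  5.39637559e-02]
  single [ 5.21990907e+02 -1.95703807e+02  5.82526403e-02]
[[ 429.7 -202.6]
 [ 491.6 -199.3]
 [ 553.5 -195.9]
 [ 615.4 -192.5]]
sq [435.93730971 216.99576434] [-0.25237129 -0.43325058  0.58055773 -1.1439421 ]
drop [493.98573814 200.45064619] [-0.35704218 -0.50559576  0.54297919 -1.30191771]
jar [555.50695255 188.17125579] [-0.58699452  0.25581756 -0.27478595 -1.39497765]
vial [616.9285146  171.27921807] [-0.00921212 -0.14490758  0.10578926 -0.05022837]
```

```bash
cat > go.py <<'E'
import sys,numpy as np
from scipy.spatial.transform import Rotation as Ro
from workcell import get_obs
# goal x y z az(deg): prints needed tool shift (cm) & turn (deg)
def need(g):
    o=get_obs();R=Ro.from_rotvec(o["orientation"])
    az=np.radians(g[3]);z=np.array([np.cos(az),np.sin(az),0]);x=np.array([0,0,-1.]);y=np.cross(z,x)
    G=Ro.from_matrix(np.c_[x,y,z])
    d=R.inv().apply(np.array(g[:3])-o["ee_pos"])/10
    print("t",round(o["t"],2),"pos",np.round(o["ee_pos"],1),"F",np.round(o["ft_force"],1),"w",round(o["width"],1),"| shift",np.round(d,2),"turn",np.round((R.inv()*G).as_rotvec(degrees=True),2))
need([float(v) for v in sys.argv[1:5]])
E
python3 -m crank '[[[0,0,0],[-9.5,0,0],6.5],[[0,0,0],[-9.5,0,0],6.5],[[0,0,0],[-9.5,0,0],6.5],[[0,0,0],[-9.5,0,0],6.5],[[0,0,0],[-9.5,0,0],6.5]]'
python3 -m crank '[[[0,0,0],[-9.5,0,0],6.5],[[0,0,0],[-9.5,0,0],6.5],[[0,0,0],[-9.5,0,0],6.5],[[0,0,0],[0,0,0],6.5]]'
python3 go.py 436 217 222 76.45
```

```text
t: 0.88
ee_pos: [624.9, 0.0, 222.5]
orientation: [-0.652, 1.471, 0.652]
ft_force: [0.3, 0.1, 0.7]
width: 64.9
t: 1.38
ee_pos: [624.9, 0.0, 222.6]
orientation: [-1.026, 1.316, 1.026]
ft_force: [-1.1, 0.2, -0.1]
width: 64.9
t 1.38 pos [624.9   0.  222.6] F [-1.1  0.2 -0.1] w 64.9 | shift [ 0.06 23.6  16.45] turn [-0.53 -0.   -0.01]
```

```bash

python3 -m crank '[[[0,4.72,3.29],[-0.5,0,0],6.5],[[0,4.72,3.29],[0,0,0],6.5],[[0,4.72,3.29],[0,0,0],6.5],[[0,4.72,3.29],[0,0,0],6.5],[[0,4.72,3.29],[0,0,0],6.5]]'
python3 -m crank '[[[0,0,0],[0,0,0],6.5],[[0,0,0],[0,0,0],6.5]]'
python3 go.py 436 217 222 76.45
python3 - <<'E'
from est import *
d=get_image("wrist");cv2.imwrite("pics/w1.png",cv2.cvtColor(d["pixels"],cv2.COLOR_RGB2BGR))
for P in [(436,217,138),(436,217,116),(436,217,56),(494,201,140),(555.5,188,126)]: print(P,proj(P,d))
E
```

```text
t: 2.0
ee_pos: [433.1, 216.6, 222.9]
orientation: [-1.03, 1.313, 1.03]
ft_force: [-0.4, 0.9, 0.2]
width: 65.0
t: 2.25
ee_pos: [434.7, 215.5, 222.9]
orientation: [-1.033, 1.311, 1.033]
ft_force: [-0.0, -0.3, -0.3]
width: 64.9
t 2.25 pos [434.7 215.5 222.9] F [-0.  -0.3 -0.3] w 64.9 | shift [ 0.09 -0.09  0.18] turn [-0.02  0.02  0.05]
(436, 217, 138) [[321.80430368 210.63055034]]
(436, 217, 116) [[321.6631428  203.80273926]]
(436, 217, 56) [[321.36824308 189.55204261]]
(494, 201, 140) [[319.5608341  273.86384679]]
(555.5, 188, 126) [[321.32435695 321.72689842]]
```

View pics/w1.png

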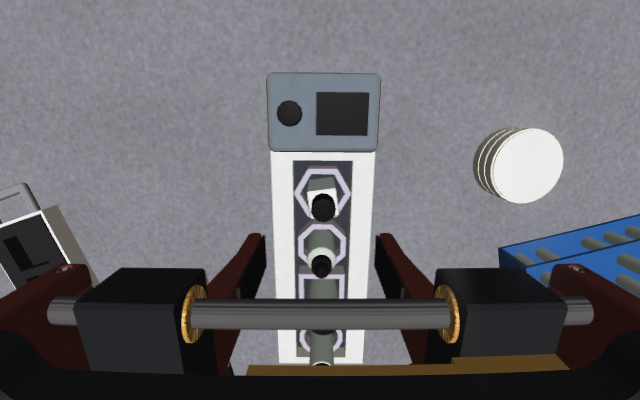

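```bash
python3 - <<'E'
import cv2
a=cv2.imread("pics/w1.png")
cv2.imwrite("pics/w1z.png",cv2.resize(a[150:285,270:380],None,fx=4.4,fy=4.4,interpolation=cv2.INTER_CUBIC))
E
```

```text
(no output)
```

View pics/w1z.png

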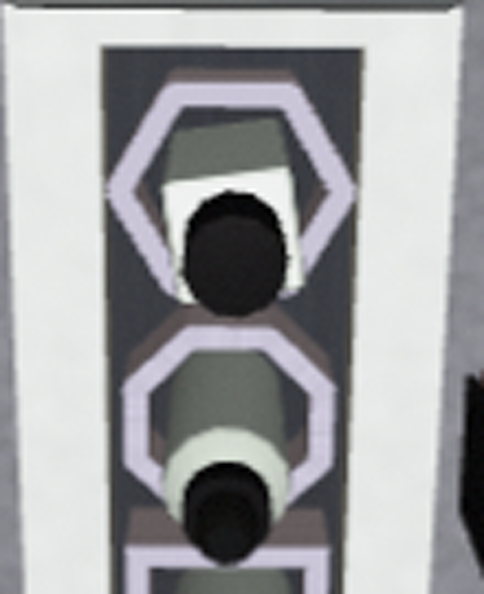

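```bash

python3 -m crank '[[[3,0.05,0.3],[-7.5,0,0],6.5],[[4,0,0],[0,0,0],6.5],[[4,0,0],[0,0,0],6.5],[[0,0,0],[0,0,0],6.5]]'
python3 go.py 435 218.5 84 84
python3 - <<'E'
from est import *
d=get_image("wrist");cv2.imwrite("pics/w2.png",cv2.cvtColor(d["pixels"],cv2.COLOR_RGB2BGR))
d=get_image("side");cv2.imwrite("pics/s2.png",cv2.resize(cv2.cvtColor(d["pixels"],cv2.COLOR_RGB2BGR)[150:390,205:505],None,fx=2.5,fy=2.5))
E
```

```text
t: 2.8
ee_pos: [433.5, 216.5, 110.4]
orientation: [-1.129, 1.264, 1.132]
ft_force: [-0.2, -0.2, 0.7]
width: 65.0
t 2.8 pos [433.5 216.5 110.4] F [-0.2 -0.2  0.7] w 65.0 | shift [ 2.64 -0.14  0.22] turn [-0.17 -0.18 -0.29]
```

View pics/w2.png

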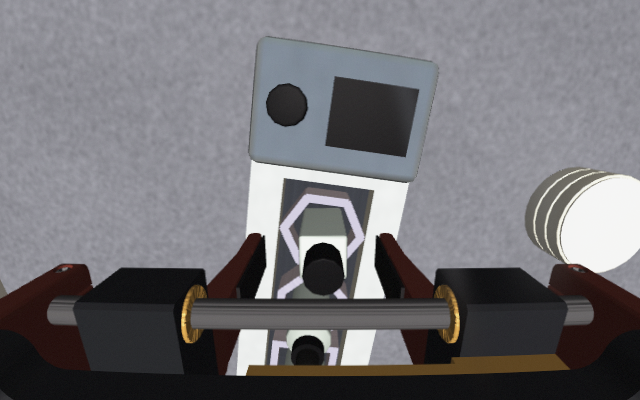

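View pics/s2.png

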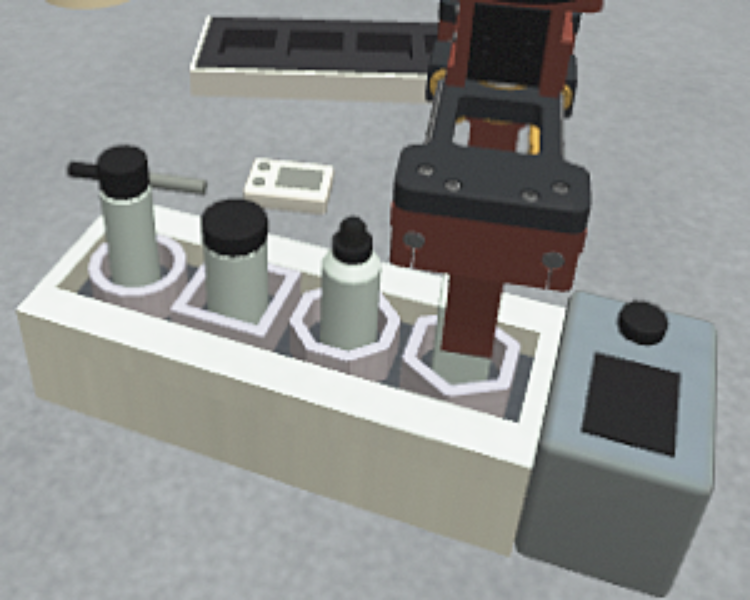

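```bash

python3 -m crank '[[[2.6,-0.1,0.2],[0,0,0],6.5],[[0,0,0],[0,0,0],6.5],[[0,0,0],[0,0,0],2.0],[[0,0,0],[0,0,0],2.0],[[0,0,0],[0,0,0],2.0]]'
python3 -m crank '[[[0,0,0],[0,0,0],2.0],[[0,0,0],[0,0,0],2.0],[[0,0,0],[0,0,0],2.0]]'
python3 go.py 435 218.5 84 84
```

```text
t: 3.52
ee_pos: [436.1, 220.5, 87.4]
orientation: [-1.132, 1.256, 1.131]
ft_force: [0.1, 0.6, -0.8]
width: 38.9
t: 3.9
ee_pos: [435.6, 220.2, 86.8]
orientation: [-1.132, 1.257, 1.132]
ft_force: [-1.1, -3.3, 5.2]
width: 27.6
t 3.9 pos [435.6 220.2  86.8] F [-1.1 -3.3  5.2] w 27.6 | shift [ 0.28  0.04 -0.18] turn [ 0.   -0.02 -0.01]
```

```bash

python3 -m crank '[[[-1.5,0,0],[0,0,0],2.0],[[-2.5,0,0],[0,0,0],2.0],[[-3,0,0],[0,0,0],2.0],[[0,0,-2],[0,0,0],2.0],[[0,0,-5],[0,0,0],2.0]]'
python3 -m crank '[[[0,0,-5],[0,0,0],2.0],[[0,0,0],[0,0,0],2.0],[[0,0,0],[0,0,0],2.0]]'
python3 go.py 615.4 -192.5 150 93.1
```

```text
t: 4.53
ee_pos: [428.6, 150.4, 156.8]
orientation: [-1.134, 1.254, 1.133]
ft_force: [0.7, -0.3, -0.8]
width: 28.0
t: 4.9
ee_pos: [422.9, 100.5, 156.4]
orientation: [-1.13, 1.258, 1.131]
ft_force: [0.4, -0.9, -1.2]
width: 28.1
t 4.9 pos [422.9 100.5 156.4] F [ 0.4 -0.9 -1.2] w 28.1 | shift [  0.63 -22.24 -27.1 ] turn [-9.18  0.   -0.02]
```

```bash

python3 -m crank '[[[0,-3.18,-3.87],[0,0,0],2.0],[[0,-3.18,-3.87],[0,0,0],2.0],[[0,-3.18,-3.87],[0,0,0],2.0],[[0,-3.18,-3.87],[0,0,0],2.0],[[0,-3.18,-3.87],[0,0,0],2.0]]'
python3 -m crank '[[[0,-3.18,-3.87],[0,0,0],2.0],[[0,-3.1,-3.8],[0,0,0],2.0],[[0,0,0],[-9.2,0,0],2.0],[[0,0,0],[0,0,0],2.0],[[0,0,0],[0,0,0],2.0]]'
python3 go.py 615.4 -192.5 120 93.1
python3 - <<'E'
from est import *
d=get_image("wrist");cv2.imwrite("pics/w3.png",cv2.cvtColor(d["pixels"],cv2.COLOR_RGB2BGR))
import pickle
p=(522.5,-197.6,0.0542)
print(proj(w(p,[(x+a,b,28) for x in(93,31) for a in(-25,25) for b in(-25,25)]),d))
E
```

```text
t: 5.52
ee_pos: [562.3, -108.4, 156.2]
orientation: [-1.133, 1.256, 1.133]
ft_force: [-0.6, 0.0, -0.0]
width: 28.3
t: 6.15
ee_pos: [615.4, -189.7, 156.2]
orientation: [-1.248, 1.183, 1.25]
ft_force: [0.1, 0.2, -1.3]
width: 27.7
t 6.15 pos [ 615.4 -189.7  156.2] F [ 0.1  0.2 -1.3] w 27.7 | shift [ 3.62  0.01 -0.28] turn [ 0.02  0.02 -0.05]
[[291.59490119 172.6106213 ]
 [342.31510624 172.62675777]
 [292.81354654 220.70227706]
 [341.31562918 220.72285016]
 [290.04210786 106.90050322]
 [343.59250153 106.90841457]
 [291.29703028 160.42436239]
 [342.55978207 160.4391754 ]]
```

View pics/w3.png

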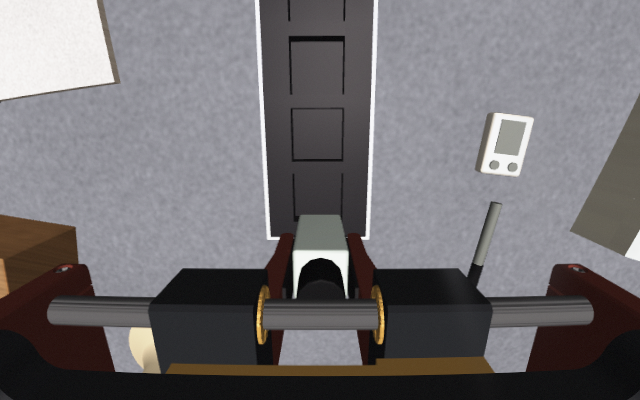

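```bash

python3 -m crank '[[[3,0,-0.25],[0,0,0],2.0],[[3,0,0],[0,0,0],2.0],[[3,0,0],[0,0,0],2.0],[[1.5,0,0],[0,0,0],2.0],[[0,0,0],[0,0,0],2.0]]'
python3 -m crank '[[[0,0,0],[0,0,0],2.0],[[0,0,0],[0,0,0],2.0]]'
python3 go.py 615.4 -192.5 38.8 93.1
```

```text
t: 6.82
ee_pos: [615.1, -192.8, 51.0]
orientation: [-1.249, 1.183, 1.252]
ft_force: [0.0, -0.1, 0.1]
width: 28.1
t: 7.08
ee_pos: [616.5, -193.6, 53.0]
orientation: [-1.252, 1.181, 1.248]
ft_force: [0.5, 0.9, -0.2]
width: 27.7
t 7.08 pos [ 616.5 -193.6   53. ] F [ 0.5  0.9 -0.2] w 27.7 | shift [1.42 0.11 0.12] turn [ 0.1  -0.04  0.11]
```

```bash

python3 -m crank '[[[0.6,0,0],[0,0,0],2.0],[[0.3,0,0],[0,0,0],2.0],[[0,0,0],[0,0,0],2.0]]'
python3 go.py 615.4 -192.5 38.8 93.1
python3 -m crank '[[[0.2,0,0],[0,0,0],2.0],[[0,0,0],[0,0,0],2.0]]'
python3 go.py 615.4 -192.5 38.8 93.1
python3 -m crank '[[[0.15,0,0],[0,0,0],2.0],[[0,0,0],[0,0,0],2.0]]'
python3 go.py 615.4 -192.5 38.8 93.1
```

```text
t: 7.45
ee_pos: [615.3, -193.4, 42.2]
orientation: [-1.25, 1.183, 1.251]
ft_force: [0.1, -0.5, 0.2]
width: 27.9
t 7.45 pos [ 615.3 -193.4   42.2] F [ 0.1 -0.5  0.2] w 27.9 | shift [ 0.34 -0.01  0.08] turn [ 0.1   0.02 -0.04]
t: 7.7
ee_pos: [615.6, -193.4, 40.5]
orientation: [-1.25, 1.182, 1.25]
ft_force: [-1.3, 0.2, -0.6]
width: 28.2
t 7.7 pos [ 615.6 -193.4   40.5] F [-1.3  0.2 -0.6] w 28.2 | shift [0.17 0.01 0.09] turn [ 0.1   0.   -0.01]
t: 7.95
ee_pos: [615.6, -193.4, 39.1]
orientation: [-1.25, 1.182, 1.25]
ft_force: [-0.3, -0.3, -0.6]
width: 28.0
t 7.95 pos [ 615.6 -193.4   39.1] F [-0.3 -0.3 -0.6] w 28.0 | shift [0.03 0.01 0.09] turn [ 0.1   0.   -0.01]
```

```bash

python3 -m crank '[[[0.1,0,0],[0,0,0],2.0],[[0,0,0],[0,0,0],2.0]]'
python3 -m crank '[[[0.1,0,0],[0,0,0],2.0],[[0,0,0],[0,0,0],2.0]]'
python3 - <<'E'
from est import *
d=get_image("side");cv2.imwrite("pics/s3.png",cv2.resize(cv2.cvtColor(d["pixels"],cv2.COLOR_RGB2BGR)[60:210,230:430],None,fx=3.9,fy=3.9))
E
```

```text
t: 8.2
ee_pos: [615.8, -193.6, 38.7]
orientation: [-1.251, 1.182, 1.25]
ft_force: [-1.9, -0.3, 4.3]
width: 28.0
t: 8.45
ee_pos: [615.9, -193.7, 38.7]
orientation: [-1.251, 1.182, 1.25]
ft_force: [-4.2, 0.3, 12.1]
width: 28.0
```

View pics/s3.png

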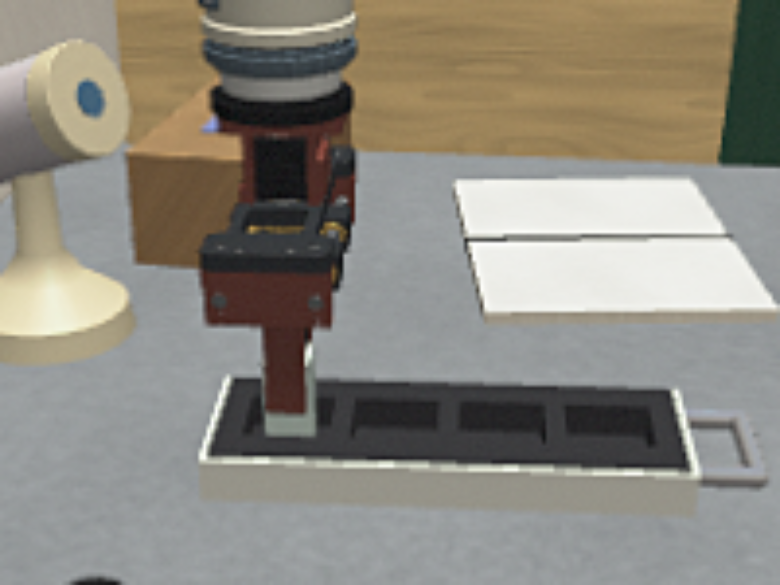

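```bash

python3 -m crank '[[[-0.1,0,0],[0,0,0],2.0],[[0,0,0],[0,0,0],3.6],[[0,0,0],[0,0,0],5],[[0,0,0],[0,0,0],6],[[-2,0,0],[0,0,0],6]]'
python3 -m crank '[[[-4,0,0],[0,0,0],6],[[-5,0,0],[0,0,0],6],[[-5,0,0],[0,0,0],6],[[-1.5,0,0],[0,0,0],6]]'
python3 go.py 495 201.5 200 76.45
python3 - <<'E'
from est import *
d=get_image("side");cv2.imwrite("pics/s4.png",cv2.resize(cv2.cvtColor(d["pixels"],cv2.COLOR_RGB2BGR)[100:370,210:510],None,fx=2.2,fy=2.2))
E
```

```text
t: 9.12
ee_pos: [614.4, -193.0, 57.2]
orientation: [-1.248, 1.184, 1.253]
ft_force: [-0.2, -0.1, -0.2]
width: 59.3
t: 9.62
ee_pos: [617.5, -194.0, 218.3]
orientation: [-1.255, 1.179, 1.244]
ft_force: [0.1, -0.3, 0.4]
width: 59.7
t 9.62 pos [ 617.5 -194.   218.3] F [ 0.1 -0.3  0.4] w 59.7 | shift [ 1.66 10.03 40.18] turn [16.75 -0.09  0.4 ]
```

View pics/s4.png

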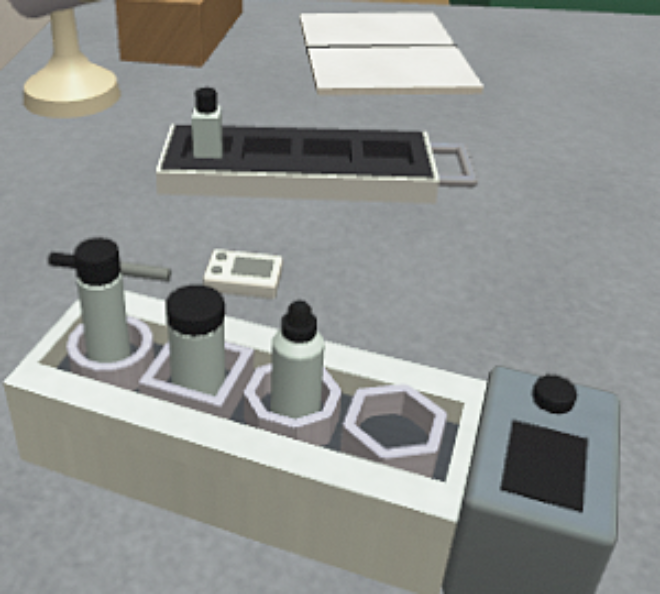

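```bash

python3 -m crank '[[[0,1.43,5.74],[0,0,0],6],[[0,1.43,5.74],[0,0,0],6],[[0,1.43,5.74],[0,0,0],6],[[0,1.43,5.74],[0,0,0],6],[[0,1.43,5.74],[0,0,0],6]]'
python3 -m crank '[[[0,1.43,5.74],[0,0,0],6],[[0,1.43,5.74],[0,0,0],6],[[0,0,0],[8.35,0,0],6],[[0,0,0],[8.35,0,0],6],[[0,0,0],[0,0,0],6]]'
python3 -m crank '[[[0,0,0],[0,0,0],6]]'
python3 go.py 495 201.5 200 76.45
python3 - <<'E'
from est import *
d=get_image("wrist");cv2.imwrite("pics/w5.png",cv2.cvtColor(d["pixels"],cv2.COLOR_RGB2BGR))
for P in [(495,201.5,140),(495,201.5,113),(495,201.5,74)]: print(P,proj(P,d))
E
```

```text
t: 10.3
ee_pos: [526.5, 90.6, 212.0]
orientation: [-1.249, 1.184, 1.251]
ft_force: [0.3, 0.8, 0.0]
width: 59.8
t: 10.92
ee_pos: [492.4, 202.1, 212.1]
orientation: [-1.035, 1.313, 1.036]
ft_force: [0.1, 0.1, -0.2]
width: 60.2
t: 11.05
ee_pos: [492.9, 201.9, 212.6]
orientation: [-1.036, 1.312, 1.036]
ft_force: [0.2, 0.1, 0.7]
width: 59.8
t 11.05 pos [492.9 201.9 212.6] F [0.2 0.1 0.7] w 59.8 | shift [ 1.26 -0.21  0.01] turn [ 0.19 -0.04 -0.06]
(495, 201.5, 140) [[320.02745193 216.51889348]]
(495, 201.5, 113) [[320.04760087 207.42115808]]
(495, 201.5, 74) [[320.07072025 196.97801684]]
```

View pics/w5.png

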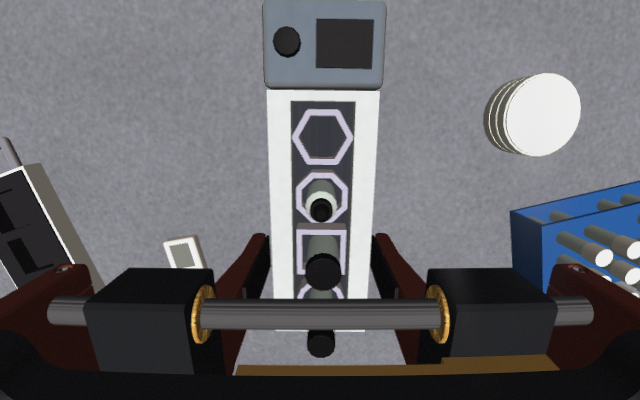

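```bash

python3 -m crank '[[[4,0.05,0],[0,0,0],6],[[4,0,0],[0,0,0],6],[[3,0,0],[0,0,0],6],[[1.6,0,0],[0,0,0],6],[[0,0,0],[0,0,0],6]]'
python3 -m crank '[[[0,0,0],[0,0,0],6]]'
python3 go.py 492.5 202.2 86.5 76.45
python3 - <<'E'
from est import *
d=get_image("wrist");cv2.imwrite("pics/w6.png",cv2.cvtColor(d["pixels"],cv2.COLOR_RGB2BGR)[180:400,200:440])
d=get_image("side");cv2.imwrite("pics/s6.png",cv2.resize(cv2.cvtColor(d["pixels"],cv2.COLOR_RGB2BGR)[150:370,210:510],None,fx=2.5,fy=2.5))
E
```

```text
t: 11.72
ee_pos: [492.3, 201.9, 86.4]
orientation: [-1.034, 1.313, 1.035]
ft_force: [0.9, -0.3, -0.2]
width: 60.1
t: 11.85
ee_pos: [493.6, 202.5, 88.2]
orientation: [-1.034, 1.31, 1.033]
ft_force: [-0.7, -0.7, 0.4]
width: 59.8
t 11.85 pos [493.6 202.5  88.2] F [-0.7 -0.7  0.4] w 59.8 | shift [ 0.16  0.1  -0.06] turn [0.06 0.05 0.08]
```

View pics/s6.png

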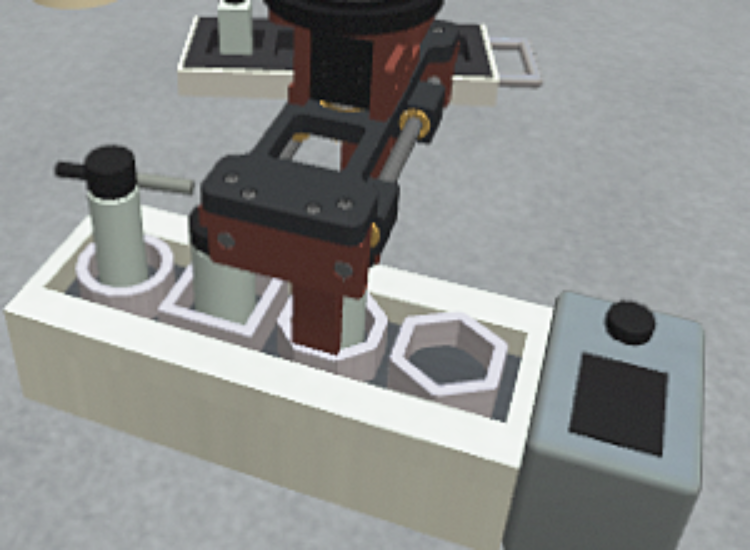

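View pics/w6.png

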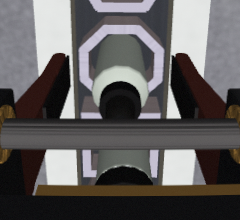

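```bash
python3 - <<'E'
from est import *
import pickle
S=pickle.load(open("cams.pkl","rb"));si=S["side"]
az=np.radians(76.45);z=np.array([np.cos(az),np.sin(az),0]);y=np.array([-np.sin(az),np.cos(az),0])
C=-si["view"][:3,:3].T@si["view"][:3,3];print("cam",C)
T=np.array([493,202.2,87.5])
f=lambda P:(proj(P,si)[0]-np.array([210,150])+.5)*2.5-.5
for zz in(30,43):
  for yy in(-10,10): print("finger",zz,yy,f(T+zz*z+yy*y),f(T+zz*z+yy*y+[0,0,30]))
for off in(-3,0,3,6):
  c=T+off*y
  c[2]=90
  d=np.array([C[0]-c[0],C[1]-c[1],0]);d/=np.linalg.norm(d);n=np.array([-d[1],d[0],0])
  print(off,f(c+15*n),f(c-15*n))
E
```

```text
cam [476.95584103 558.18325742 420.18521156]
finger 30 -10 [299.92686643 334.31825352] [300.67344612 289.14517306]
finger 30 10 [338.47597814 344.92402555] [340.73530462 299.55218219]
finger 43 -10 [290.76202129 352.3842397 ] [291.17114327 306.91490381]
finger 43 10 [330.04584497 363.47703935] [332.03312223 317.82255375]
-3 [361.80840951 296.67909557] [303.52770288 293.62035854]
0 [367.41928276 298.27685863] [309.02193685 294.89276278]
3 [373.05084408 299.88087334] [314.53660777 296.16793751]
6 [378.70310104 301.4911173 ] [320.07173554 297.44589423]
```

```bash

python3 -m crank '[[[0,0,0],[0,0,0],2.0],[[0,0,0],[0,0,0],2.0],[[0,0,0],[0,0,0],2.0],[[0,0,0],[0,0,0],2.0],[[0,0,0],[0,0,0],2.0]]'
python3 go.py 492.5 202.2 86.5 76.45
python3 -m crank '[[[-1.5,0,0],[0,0,0],2.0],[[-2.5,0,0],[0,0,0],2.0],[[-3,0,0],[0,0,0],2.0],[[0,0,-2],[0,0,0],2.0],[[0,0,-5],[0,0,0],2.0]]'
python3 -m crank '[[[0,0,-5],[0,0,0],2.0],[[0,0,0],[0,0,0],2.0],[[0,0,0],[0,0,0],2.0]]'
python3 go.py 553.5 -196.5 150 93.1
```

```text
t: 12.58
ee_pos: [492.8, 202.3, 87.3]
orientation: [-1.034, 1.311, 1.034]
ft_force: [-0.7, 0.1, 3.1]
width: 29.2
t 12.57 pos [492.8 202.3  87.3] F [-0.7  0.1  3.1] w 29.2 | shift [ 0.08  0.03 -0.02] turn [0.05 0.   0.  ]
t: 13.2
ee_pos: [476.3, 133.7, 157.2]
orientation: [-1.036, 1.309, 1.035]
ft_force: [1.3, -1.1, -1.3]
width: 29.3
t: 13.58
ee_pos: [464.4, 85.0, 156.8]
orientation: [-1.033, 1.312, 1.033]
ft_force: [0.5, -0.3, -0.4]
width: 29.3
t 13.57 pos [464.4  85.  156.8] F [ 0.5 -0.3 -0.4] w 29.3 | shift [  0.68 -15.27 -25.27] turn [-16.68  -0.    -0.03]
```

```bash

python3 -m crank '[[[0,-3.05,-5.05],[0,0,0],2.0],[[0,-3.05,-5.05],[0,0,0],2.0],[[0,-3.05,-5.05],[0,0,0],2.0],[[0,-3.05,-5.05],[0,0,0],2.0],[[0,-3.05,-5.05],[0,0,0],2.0]]'
python3 -m crank '[[[0,0,0],[-8.3,0,0],2.0],[[0,0,0],[-8.3,0,0],2.0],[[0,0,0],[0,0,0],2.0],[[0,0,0],[0,0,0],2.0]]'
python3 go.py 553.5 -196.5 39.3 93.1
```

```text
t: 14.2
ee_pos: [555.1, -196.5, 156.8]
orientation: [-1.035, 1.311, 1.035]
ft_force: [0.5, 0.7, -0.5]
width: 29.2
t: 14.7
ee_pos: [554.4, -194.8, 156.9]
orientation: [-1.248, 1.184, 1.248]
ft_force: [-0.7, 0.1, -1.1]
width: 29.1
t 14.7 pos [ 554.4 -194.8  156.9] F [-0.7  0.1 -1.1] w 29.1 | shift [11.76  0.1  -0.17] turn [-0.09  0.01 -0.01]
```

```bash

python3 -m crank '[[[3,0.1,-0.2],[0,0,0],2.0],[[3,0,0],[0,0,0],2.0],[[3,0,0],[0,0,0],2.0],[[1.7,0,0],[0,0,0],2.0],[[0.6,0,0],[0,0,0],2.0]]'
python3 -m crank '[[[0,0,0],[0,0,0],2.0],[[0,0,0],[0,0,0],2.0]]'
python3 go.py 553.5 -196.5 39.3 93.1
```

```text
t: 15.32
ee_pos: [553.0, -197.2, 43.4]
orientation: [-1.248, 1.184, 1.25]
ft_force: [-0.7, 0.9, -0.5]
width: 29.1
t: 15.58
ee_pos: [554.0, -197.8, 45.2]
orientation: [-1.25, 1.183, 1.247]
ft_force: [0.6, -0.2, -1.3]
width: 29.4
t 15.57 pos [ 554.  -197.8   45.2] F [ 0.6 -0.2 -1.3] w 29.4 | shift [0.59 0.04 0.14] turn [-0.01 -0.04  0.09]
```

```bash

python3 -m crank '[[[0.4,0,0],[0,0,0],2.0],[[0,0,0],[0,0,0],2.0]]'
python3 -m crank '[[[0.12,0,0],[0,0,0],2.0],[[0,0,0],[0,0,0],2.0]]'
python3 -m crank '[[[0.1,0,0],[0,0,0],2.0],[[0,0,0],[0,0,0],2.0]]'
```

```text
t: 15.82
ee_pos: [553.2, -197.6, 40.3]
orientation: [-1.249, 1.183, 1.249]
ft_force: [0.3, -0.7, -1.1]
width: 29.1
t: 16.08
ee_pos: [553.4, -197.6, 39.3]
orientation: [-1.249, 1.183, 1.249]
ft_force: [-0.1, 0.5, 3.6]
width: 29.0
t: 16.32
ee_pos: [553.5, -197.6, 39.2]
orientation: [-1.249, 1.183, 1.248]
ft_force: [-3.6, 2.2, 12.4]
width: 29.8
```

Contact at the expected height. Release and go on to the jar.

```bash

python3 -m crank '[[[-0.1,0,0],[0,0,0],2.0],[[0,0,0],[0,0,0],3.6],[[0,0,0],[0,0,0],5],[[0,0,0],[0,0,0],6],[[-2,0,0],[0,0,0],6]]'
python3 -m crank '[[[-4,0,0],[0,0,0],6],[[-5,0,0],[0,0,0],6],[[-5,0,0],[0,0,0],6],[[-1.5,0,0],[0,0,0],6]]'
python3 go.py 555.5 188.5 200 76.45
python3 - <<'E'
from est import *
d=get_image("side");cv2.imwrite("pics/s7.png",cv2.resize(cv2.cvtColor(d["pixels"],cv2.COLOR_RGB2BGR)[100:370,210:510],None,fx=2.2,fy=2.2))
E
```

```text
t: 16.95
ee_pos: [552.0, -197.1, 58.3]
orientation: [-1.246, 1.184, 1.252]
ft_force: [0.2, -0.5, -0.7]
width: 59.1
t: 17.45
ee_pos: [554.9, -198.2, 218.8]
orientation: [-1.254, 1.18, 1.243]
ft_force: [-0.5, -0.9, 0.2]
width: 60.1
t 17.45 pos [ 554.9 -198.2  218.8] F [-0.5 -0.9  0.2] w 60.1 | shift [ 1.78 -2.14 38.62] turn [16.65 -0.11  0.38]
```

View pics/s7.png

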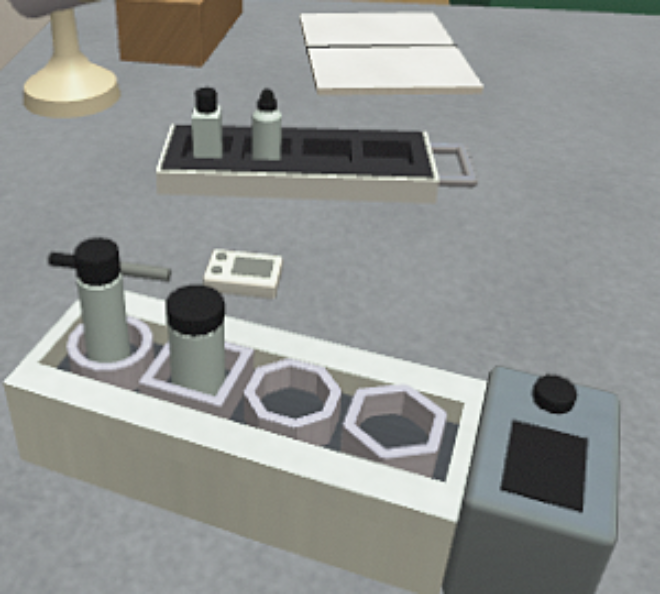

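Square bottle (207,125) and dropper (267,125) both stand upright in their pockets; the jar and the vial remain. Next the jar.

```bash

python3 -m crank '[[[0,-0.3,5.52],[0,0,0],6],[[0,-0.3,5.52],[0,0,0],6],[[0,-0.3,5.52],[0,0,0],6],[[0,-0.3,5.52],[0,0,0],6],[[0,-0.3,5.52],[0,0,0],6]]'
python3 -m crank '[[[0,-0.3,5.52],[0,0,0],6],[[0,-0.3,5.52],[0,0,0],6],[[0,0,0],[8.3,0,0],6],[[0,0,0],[8.3,0,0],6],[[0,0,0],[0,0,0],6]]'
python3 -m crank '[[[0,0,0],[0,0,0],6]]'
python3 go.py 555.5 188.5 87.5 76.45
python3 - <<'E'
from est import *
d=get_image("wrist");cv2.imwrite("pics/w8.png",cv2.resize(cv2.cvtColor(d["pixels"],cv2.COLOR_RGB2BGR)[80:300,220:420],None,fx=2.7,fy=2.7))
for P in [(555.5,188.5,126),(555.5,188.5,113),(555.5,188.5,74)]: print(P,proj(P,d),(proj(P,d)-[220,80]+.5)*2.7-.5)
E
```

```text
t: 18.12
ee_pos: [552.2, 80.5, 212.8]
orientation: [-1.248, 1.185, 1.25]
ft_force: [0.3, -0.2, 0.4]
width: 60.2
t: 18.75
ee_pos: [552.4, 189.3, 212.7]
orientation: [-1.035, 1.313, 1.036]
ft_force: [-0.3, 0.1, -0.6]
width: 60.1
t: 18.88
ee_pos: [552.8, 189.1, 213.3]
orientation: [-1.036, 1.312, 1.036]
ft_force: [-0.2, 0.3, 0.9]
width: 60.2
t 18.88 pos [552.8 189.1 213.3] F [-0.2  0.3  0.9] w 60.2 | shift [ 1.258e+01 -2.900e-01  1.000e-02] turn [ 0.2  -0.04 -0.06]
(555.5, 188.5, 126) [[319.89458313 211.94581201]] [[270.56537445 357.10369242]]
(555.5, 188.5, 113) [[319.90987784 207.78992589]] [[270.60667016 345.8827999 ]]
(555.5, 188.5, 74) [[319.9483628  197.33382758]] [[270.71057955 317.65133446]]
```

View pics/w8.png

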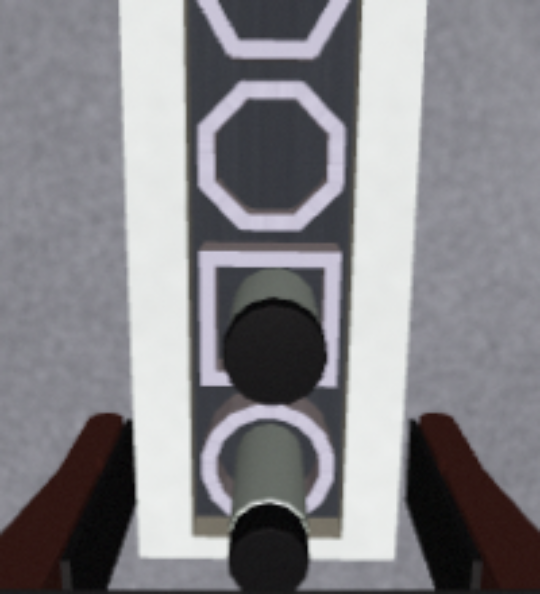

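```bash

python3 -m crank '[[[4,-0.14,0.13],[0,0,0],6],[[4,0,0],[0,0,0],6],[[3,0,0],[0,0,0],6],[[1.7,0,0],[0,0,0],6],[[0,0,0],[0,0,0],6]]'
python3 -m crank '[[[0,0,0],[0,0,0],6]]'
python3 go.py 554 190 87.5 76.45
python3 -m crank '[[[0,0,0],[0,0,0],2.5],[[0,0,0],[0,0,0],2.5],[[0,0,0],[0,0,0],2.5],[[0,0,0],[0,0,0],2.5],[[0,0,0],[0,0,0],2.5]]'
python3 go.py 554 190 87.5 76.45
```

```text
t: 19.55
ee_pos: [554.4, 190.0, 86.1]
orientation: [-1.034, 1.313, 1.035]
ft_force: [0.5, 0.4, -0.1]
width: 59.8
t: 19.68
ee_pos: [555.8, 190.6, 88.0]
orientation: [-1.034, 1.31, 1.033]
ft_force: [0.4, -0.7, 0.5]
width: 59.9
t 19.68 pos [555.8 190.6  88. ] F [ 0.4 -0.7  0.5] w 59.9 | shift [ 0.05  0.16 -0.1 ] turn [0.06 0.05 0.08]
t: 20.3
ee_pos: [555.3, 190.4, 87.4]
orientation: [-1.034, 1.311, 1.034]
ft_force: [-0.0, -1.6, 5.4]
width: 34.2
t 20.3 pos [555.3 190.4  87.4] F [-0.  -1.6  5.4] w 34.2 | shift [-0.01  0.12 -0.07] turn [0.05 0.02 0.04]
```

```bash

python3 -m crank '[[[-1.5,0,0],[0,0,0],2.5],[[-2.5,0,0],[0,0,0],2.5],[[-3,0,0],[0,0,0],2.5],[[0,0,-2],[0,0,0],2.5],[[0,0,-5],[0,0,0],2.5]]'
python3 -m crank '[[[0,0,-5],[0,0,0],2.5],[[0,0,0],[0,0,0],2.5],[[0,0,0],[0,0,0],2.5]]'
python3 go.py 491.6 -198.5 150 93.1
```

```text
t: 20.92
ee_pos: [538.2, 121.8, 156.7]
orientation: [-1.036, 1.31, 1.036]
ft_force: [-0.3, -0.3, -0.4]
width: 34.5
t: 21.3
ee_pos: [526.5, 73.0, 156.5]
orientation: [-1.033, 1.313, 1.033]
ft_force: [-0.3, 0.2, -1.4]
width: 34.0
t 21.3 pos [526.5  73.  156.5] F [-0.3  0.2 -1.4] w 34.0 | shift [  0.65  -2.99 -27.21] turn [-16.67   0.    -0.05]
```

```bash

python3 -m crank '[[[0,-0.6,-5.44],[0,0,0],2.5],[[0,-0.6,-5.44],[0,0,0],2.5],[[0,-0.6,-5.44],[0,0,0],2.5],[[0,-0.6,-5.44],[0,0,0],2.5],[[0,-0.6,-5.44],[0,0,0],2.5]]'
python3 -m crank '[[[0,0,0],[-8.3,0,0],2.5],[[0,0,0],[-8.3,0,0],2.5],[[0,0,0],[0,0,0],2.5],[[0,0,0],[0,0,0],2.5]]'
python3 go.py 491.6 -198.5 39.4 93.1
```

```text
t: 21.92
ee_pos: [492.9, -198.7, 156.7]
orientation: [-1.035, 1.311, 1.035]
ft_force: [1.5, 0.2, -0.8]
width: 34.5
t: 22.42
ee_pos: [492.9, -197.2, 156.8]
orientation: [-1.248, 1.184, 1.248]
ft_force: [-0.3, -0.7, -1.3]
width: 34.1
t 22.43 pos [ 492.9 -197.2  156.8] F [-0.3 -0.7 -1.3] w 34.1 | shift [11.74  0.14 -0.12] turn [-0.09  0.01 -0.01]
```

```bash

python3 -m crank '[[[3,0.1,-0.1],[0,0,0],2.5],[[3,0,0],[0,0,0],2.5],[[3,0,0],[0,0,0],2.5],[[1.7,0,0],[0,0,0],2.5],[[0.6,0,0],[0,0,0],2.5]]'
python3 -m crank '[[[0,0,0],[0,0,0],2.5],[[0,0,0],[0,0,0],2.5]]'
python3 -m crank '[[[0.35,0,0],[0,0,0],2.5],[[0,0,0],[0,0,0],2.5]]'
python3 go.py 491.6 -198.5 39.4 93.1
```

```text
t: 23.05
ee_pos: [491.5, -198.5, 43.2]
orientation: [-1.248, 1.184, 1.25]
ft_force: [0.8, -0.2, 0.1]
width: 34.1
t: 23.3
ee_pos: [492.4, -199.2, 44.9]
orientation: [-1.25, 1.183, 1.247]
ft_force: [0.1, -0.8, -1.3]
width: 34.2
t: 23.55
ee_pos: [491.7, -198.9, 40.6]
orientation: [-1.249, 1.183, 1.249]
ft_force: [-0.7, -0.9, 0.2]
width: 33.9
t 23.55 pos [ 491.7 -198.9   40.6] F [-0.7 -0.9  0.2] w 33.9 | shift [0.12 0.01 0.04] turn [-0.01 -0.01  0.01]
```

```bash

python3 -m crank '[[[0.12,0,0],[0,0,0],2.5],[[0,0,0],[0,0,0],2.5]]'
python3 -m crank '[[[0.1,0,0],[0,0,0],2.5],[[0,0,0],[0,0,0],2.5]]'
```

```text
t: 23.8
ee_pos: [491.9, -199.0, 39.5]
orientation: [-1.249, 1.183, 1.248]
ft_force: [-0.3, -0.2, 0.7]
width: 34.1
t: 24.05
ee_pos: [492.3, -199.1, 39.4]
orientation: [-1.25, 1.183, 1.248]
ft_force: [-2.0, 0.2, 11.5]
width: 34.6
```

Seated. Release and go to the vial.

```bash

python3 -m crank '[[[-0.1,0,0],[0,0,0],2.5],[[0,0,0],[0,0,0],4],[[0,0,0],[0,0,0],5],[[0,0,0],[0,0,0],6],[[-2,0,0],[0,0,0],6]]'
python3 -m crank '[[[-4,0,0],[0,0,0],6],[[-5,0,0],[0,0,0],6],[[-5,0,0],[0,0,0],6],[[-1.5,0,0],[0,0,0],6]]'
python3 go.py 615.5 173 210 76.45
python3 - <<'E'
from est import *
d=get_image("side");cv2.imwrite("pics/s9.png",cv2.resize(cv2.cvtColor(d["pixels"],cv2.COLOR_RGB2BGR)[100:370,210:510],None,fx=2.2,fy=2.2))
E
```

```text
t: 24.68
ee_pos: [490.6, -198.4, 58.3]
orientation: [-1.247, 1.184, 1.252]
ft_force: [-0.1, 0.1, 0.3]
width: 59.6
t: 25.18
ee_pos: [493.1, -199.5, 217.3]
orientation: [-1.253, 1.181, 1.244]
ft_force: [0.5, -0.3, -0.1]
width: 59.9
t 25.18 pos [ 493.1 -199.5  217.3] F [ 0.5 -0.3 -0.1] w 59.9 | shift [  0.71 -14.23  36.53] turn [16.65 -0.09  0.28]
```

View pics/s9.png

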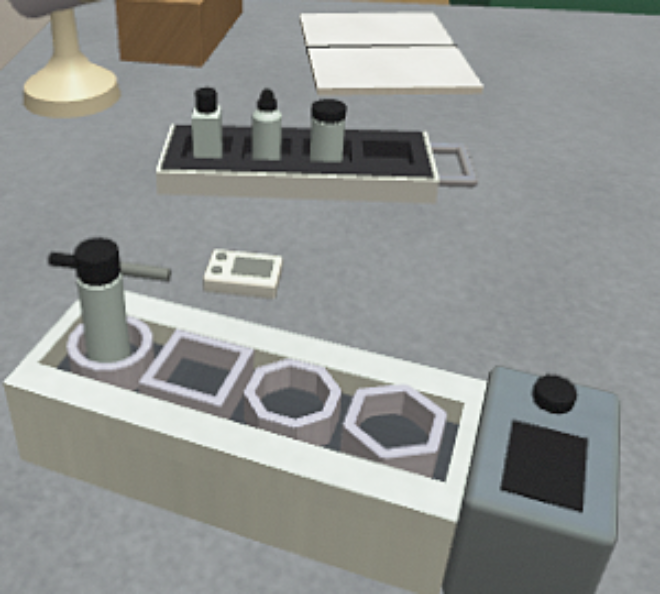

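```bash

python3 -m crank '[[[0,-2.03,5.22],[0,0,0],6],[[0,-2.03,5.22],[0,0,0],6],[[0,-2.03,5.22],[0,0,0],6],[[0,-2.03,5.22],[0,0,0],6],[[0,-2.03,5.22],[0,0,0],6]]'
python3 -m crank '[[[0,-2.03,5.22],[0,0,0],6],[[0,-2.03,5.22],[0,0,0],6],[[0,0,0],[8.3,0,0],6],[[0,0,0],[8.3,0,0],6],[[0,0,0],[0,0,0],6]]'
python3 -m crank '[[[0,0,0],[0,0,0],6]]'
python3 go.py 615.5 173 87.5 76.45
python3 - <<'E'
from est import *
d=get_image("wrist");cv2.imwrite("pics/w10.png",cv2.resize(cv2.cvtColor(d["pixels"],cv2.COLOR_RGB2BGR)[80:300,220:420],None,fx=2.7,fy=2.7))
for P in [(615.5,173,146),(615.5,173,127),(615.5,173,74)]: print(P,(proj(P,d)-[220,80]+.5)*2.7-.5)
E
```

```text
t: 25.85
ee_pos: [578.3, 68.9, 212.1]
orientation: [-1.248, 1.186, 1.251]
ft_force: [0.7, -0.2, -0.4]
width: 59.8
t: 26.48
ee_pos: [612.8, 173.6, 212.0]
orientation: [-1.035, 1.314, 1.037]
ft_force: [-0.2, -0.7, 0.4]
width: 59.9
t: 26.6
ee_pos: [613.3, 173.4, 213.1]
orientation: [-1.036, 1.312, 1.037]
ft_force: [-0.6, -0.3, -0.9]
width: 60.1
t 26.6 pos [613.3 173.4 213.1] F [-0.6 -0.3 -0.9] w 60.1 | shift [12.56 -0.24  0.02] turn [ 0.2  -0.05 -0.09]
(615.5, 173, 146) [[270.9457649  375.47566146]]
(615.5, 173, 127) [[270.99258731 356.93185679]]
(615.5, 173, 74) [[271.09394996 316.76870795]]
```

View pics/w10.png

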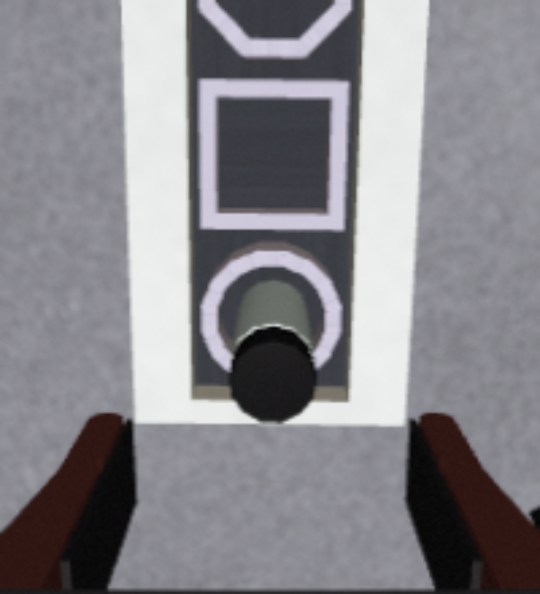

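```bash

python3 -m crank '[[[4,-0.4,0.08],[0,0,0],6],[[4,0,0],[0,0,0],6],[[3,0,0],[0,0,0],6],[[1.7,0,0],[0,0,0],6],[[0,0,0],[0,0,0],6]]'
python3 -m crank '[[[0,0,0],[0,0,0],6]]'
python3 -m crank '[[[0,0,0],[0,0,0],2],[[0,0,0],[0,0,0],2],[[0,0,0],[0,0,0],2],[[0,0,0],[0,0,0],2],[[0,0,0],[0,0,0],2]]'
python3 go.py 617 172.6 87.5 76.45
python3 -m crank '[[[-1.5,0,0],[0,0,0],2],[[-2.5,0,0],[0,0,0],2],[[-3,0,0],[0,0,0],2],[[0,0,-2],[0,0,0],2],[[0,0,-5],[0,0,0],2]]'
python3 -m crank '[[[0,0,-5],[0,0,0],2],[[0,0,0],[0,0,0],2],[[0,0,0],[0,0,0],2]]'
python3 go.py 429.7 -201.6 150 93.1
```

```text
t: 27.28
ee_pos: [617.3, 173.2, 86.3]
orientation: [-1.034, 1.313, 1.035]
ft_force: [0.2, -0.2, -0.8]
width: 59.7
t: 27.4
ee_pos: [618.7, 173.7, 88.4]
orientation: [-1.034, 1.31, 1.033]
ft_force: [0.3, 0.5, 0.4]
width: 60.0
t: 28.02
ee_pos: [618.0, 173.6, 87.5]
orientation: [-1.034, 1.311, 1.034]
ft_force: [-1.4, -0.2, 3.5]
width: 27.0
t 28.02 pos [618.  173.6  87.5] F [-1.4 -0.2  3.5] w 27.0 | shift [ 0.    0.07 -0.12] turn [0.06 0.01 0.01]
t: 28.65
ee_pos: [601.2, 105.2, 157.1]
orientation: [-1.036, 1.31, 1.035]
ft_force: [0.2, -0.7, -1.0]
width: 27.2
t: 29.02
ee_pos: [589.5, 56.3, 156.8]
orientation: [-1.033, 1.312, 1.033]
ft_force: [1.0, 0.1, -0.2]
width: 27.1
t 29.02 pos [589.5  56.3 156.8] F [ 1.   0.1 -0.2] w 27.1 | shift [  0.69   9.48 -28.82] turn [-16.67   0.    -0.04]
```

```bash

python3 -m crank '[[[0,1.58,-4.8],[0,0,0],2],[[0,1.58,-4.8],[0,0,0],2],[[0,1.58,-4.8],[0,0,0],2],[[0,1.58,-4.8],[0,0,0],2],[[0,1.58,-4.8],[0,0,0],2]]'
python3 -m crank '[[[0,1.58,-4.8],[0,0,0],2],[[0,0,0],[-8.3,0,0],2],[[0,0,0],[-8.3,0,0],2],[[0,0,0],[0,0,0],2],[[0,0,0],[0,0,0],2]]'
python3 go.py 429.7 -201.6 39.5 93.1
```

```text
t: 29.65
ee_pos: [456.8, -158.5, 157.2]
orientation: [-1.036, 1.31, 1.035]
ft_force: [0.0, -0.2, -0.1]
width: 27.7
t: 30.28
ee_pos: [430.8, -200.6, 157.2]
orientation: [-1.248, 1.184, 1.248]
ft_force: [0.5, -0.9, -0.6]
width: 27.4
t 30.27 pos [ 430.8 -200.6  157.2] F [ 0.5 -0.9 -0.6] w 27.4 | shift [11.77  0.11 -0.1 ] turn [-0.09  0.01 -0.  ]
```

```bash

python3 -m crank '[[[3,0.1,-0.1],[0,0,0],2],[[3,0,0],[0,0,0],2],[[3,0,0],[0,0,0],2],[[1.7,0,0],[0,0,0],2],[[0.6,0,0],[0,0,0],2]]'
python3 -m crank '[[[0,0,0],[0,0,0],2],[[0,0,0],[0,0,0],2]]'
python3 -m crank '[[[0.35,0,0],[0,0,0],2],[[0,0,0],[0,0,0],2]]'
python3 -m crank '[[[0.1,0,0],[0,0,0],2],[[0,0,0],[0,0,0],2]]'
python3 go.py 429.7 -201.6 39.5 93.1
```

```text
t: 30.9
ee_pos: [429.2, -201.6, 43.3]
orientation: [-1.247, 1.184, 1.25]
ft_force: [0.6, -0.4, -0.0]
width: 27.2
t: 31.15
ee_pos: [430.1, -202.3, 45.0]
orientation: [-1.25, 1.183, 1.248]
ft_force: [-0.1, 0.3, -0.4]
width: 27.2
t: 31.4
ee_pos: [429.6, -202.2, 40.9]
orientation: [-1.249, 1.183, 1.249]
ft_force: [0.7, 0.5, -0.9]
width: 27.2
t: 31.65
ee_pos: [429.5, -202.2, 39.8]
orientation: [-1.249, 1.183, 1.249]
ft_force: [-0.5, -0.9, -0.6]
width: 27.1
t 31.65 pos [ 429.5 -202.2   39.8] F [-0.5 -0.9 -0.6] w 27.1 | shift [ 0.03 -0.02  0.06] turn [-0.01  0.   -0.  ]
```

```bash

python3 -m crank '[[[0.1,0,0],[0,0,0],2],[[0,0,0],[0,0,0],2]]'
```

```text
t: 31.9
ee_pos: [429.6, -202.2, 39.5]
orientation: [-1.249, 1.183, 1.249]
ft_force: [-2.6, 0.8, 10.7]
width: 27.1
```

```bash

python3 -m crank '[[[-0.1,0,0],[0,0,0],2],[[0,0,0],[0,0,0],3.6],[[0,0,0],[0,0,0],5],[[0,0,0],[0,0,0],6],[[-2,0,0],[0,0,0],6]]'
python3 -m crank '[[[-4,0,0],[0,0,0],6],[[-5,0,0],[0,0,0],6],[[-5,0,0],[0,0,0],6],[[-1.5,0,0],[0,0,0],6]]'
python3 -m crank '[[[0,0,5],[0,0,0],6],[[0,0,5],[0,0,0],6],[[0,0,5],[0,0,0],6],[[0,0,0],[0,0,0],6],[[0,0,0],[0,0,0],6]]'
python3 - <<'E'
from est import *
d=get_image("side");cv2.imwrite("pics/s11.png",cv2.resize(cv2.cvtColor(d["pixels"],cv2.COLOR_RGB2BGR)[110:210,260:440],None,fx=4.3,fy=4.3,interpolation=cv2.INTER_CUBIC))
d=get_image("scene");cv2.imwrite("pics/c11.png",cv2.resize(cv2.cvtColor(d["pixels"],cv2.COLOR_RGB2BGR)[140:265,195:305],None,fx=4.5,fy=4.5,interpolation=cv2.INTER_CUBIC))
E
```

```text
t: 32.52
ee_pos: [428.5, -201.7, 58.9]
orientation: [-1.247, 1.184, 1.252]
ft_force: [0.1, 0.3, -0.6]
width: 59.3
t: 33.02
ee_pos: [430.9, -202.8, 217.6]
orientation: [-1.253, 1.182, 1.244]
ft_force: [-0.6, -0.2, 0.3]
width: 59.9
t: 33.65
ee_pos: [421.2, -52.5, 214.2]
orientation: [-1.249, 1.183, 1.25]
ft_force: [-0.5, -0.3, -0.2]
width: 59.9
```

View pics/s11.png

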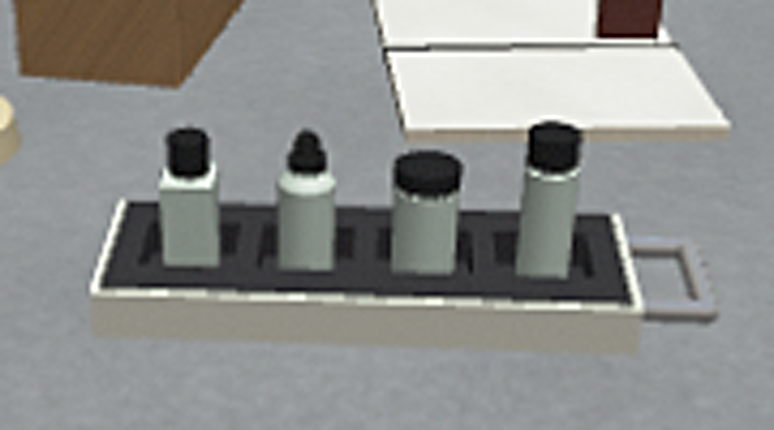

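View pics/c11.png

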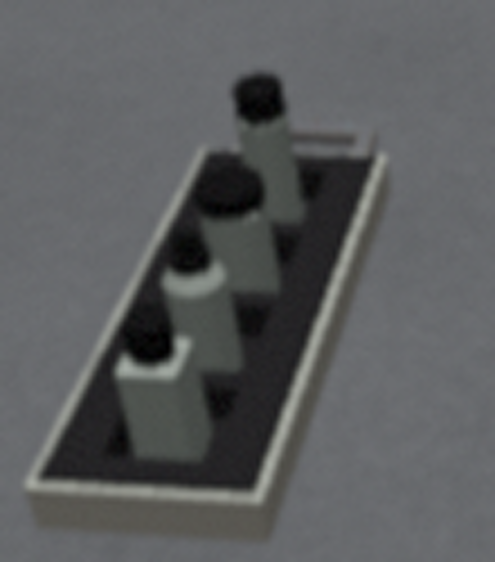

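```bash
python3 - <<'E'
from est import *
import pickle
S=pickle.load(open("cams.pkl","rb"))
p=(522.5,-197.6,0.0542)
for x,h in((93,82),(31,84),(-31,70),(-93,90)):
    q=w(p,[(x,0,8+h),(x,0,28)])
    print(x,np.round((proj(q,S["side"])-[260,110]+.5)*4.3).tolist(),np.round((proj(q,S["scene"])-[195,140]+.5)*4.5).tolist())
E
```

```text
93 [[188.0, 135.0], [191.0, 242.0]] [[149.0, 315.0], [174.0, 420.0]]
31 [[309.0, 134.0], [307.0, 246.0]] [[190.0, 230.0], [212.0, 336.0]]
-31 [[429.0, 163.0], [424.0, 250.0]] [[231.0, 181.0], [246.0, 261.0]]
-93 [[555.0, 131.0], [542.0, 254.0]] [[258.0, 83.0], [276.0, 194.0]]
```

The expected tops for upright, seated vessels match both pictures within a few zoomed pixels, including the perspective lean in the scene view. All four stand in their pockets and the gripper is clear.

```bash
python3 -c "
from workcell import *
print(close_job())"
```

```text
the job is handed in; nothing more can be done
None
```

All four vessels are in the foam carrier in reverse order, and the job is handed in at about 34 s of robot time. From the far end to the handle they stand: square bottle, dropper bottle, squat jar, tall vial.

- **Set-down:** each vessel was lowered until I felt contact, 11–12 N at most. That came at the TCP height expected for the 8 mm pocket floor, to within about 0.2 mm. I backed off 1 mm before opening the fingers.
- **Last checks:** after I withdrew the gripper, the side and scene pictures showed all four upright in their own pockets. Their tops were within a few pixels (in the enlarged pictures) of where upright, seated vessels should appear.
- **Disagreements:** the dropper bottle looked about 4 mm off in the wrist picture but centred in the side picture; I gripped it from between the two positions and it held normally. The TCP readings wandered by 1–2 mm while the arm settled, so I judged floor contact by force as well as height. No check failed.

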